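Load four battery cells into the test fixture in rack order and close its contact bar

TASK

Move the four battery cells from the grey storage rack into the sockets of the test fixture behind it, button end up and in the same order from left to right as they stand in the rack now, each seated right down in its socket. Then swing the fixture's contact bar over by its red handle and down onto the cells until it is fully closed, and let go.

Things in the scene. Friction and masses are not known exactly. Their poses are not given: they have to be found in the camera images.
- cell_red: red round battery cell, 18.4 mm diameter, 65 mm tall, 46 g, standing button end up in a hole of the fixed grey storage rack (29 mm tall, 42 mm deep; four 21 mm holes 38 mm apart in a straight row; the colours' order varies). Origin: centre of its underside, z up; at the start 7 mm above the bench, the lower 22 mm in the hole.
- cell_green: green round battery cell, 18.4 mm diameter, 65 mm tall, 46 g, standing button end up in a hole of the fixed grey storage rack (29 mm tall, 42 mm deep; four 21 mm holes 38 mm apart in a straight row; the colours' order varies). Origin: centre of its underside, z up; at the start 7 mm above the bench, the lower 22 mm in the hole.
- cell_blue: blue round battery cell, 18.4 mm diameter, 65 mm tall, 46 g, standing button end up in a hole of the fixed grey storage rack (29 mm tall, 42 mm deep; four 21 mm holes 38 mm apart in a straight row; the colours' order varies). Origin: centre of its underside, z up; at the start 7 mm above the bench, the lower 22 mm in the hole.
- cell_white: white round battery cell, 18.4 mm diameter, 65 mm tall, 46 g, standing button end up in a hole of the fixed grey storage rack (29 mm tall, 42 mm deep; four 21 mm holes 38 mm apart in a straight row; the colours' order varies). Origin: centre of its underside, z up; at the start 7 mm above the bench, the lower 22 mm in the hole.
- socket_red: fixed black socket, one of four alike 38 mm apart in a row on the fixture: the one at the same place in the row as the red cell has in the rack at the start. Origin: centre of its underside, 8 mm above the bench; x across the row, away from the robot; y along it, left. 25 mm tall, floor 3 mm above the origin, bore 21 mm, mouth flared to 32 mm over the top 10 mm (37 mm outside).
- socket_green: fixed black socket, one of four alike 38 mm apart in a row on the fixture: the one at the same place in the row as the green cell has in the rack at the start. Origin: centre of its underside, 8 mm above the bench; x across the row, away from the robot; y along it, left. 25 mm tall, floor 3 mm above the origin, bore 21 mm, mouth flared to 32 mm over the top 10 mm (37 mm outside).
- socket_blue: fixed black socket, one of four alike 38 mm apart in a row on the fixture: the one at the same place in the row as the blue cell has in the rack at the start. Origin: centre of its underside, 8 mm above the bench; x across the row, away from the robot; y along it, left. 25 mm tall, floor 3 mm above the origin, bore 21 mm, mouth flared to 32 mm over the top 10 mm (37 mm outside).
- socket_white: fixed black socket, one of four alike 38 mm apart in a row on the fixture: the one at the same place in the row as the white cell has in the rack at the start. Origin: centre of its underside, 8 mm above the bench; x across the row, away from the robot; y along it, left. 25 mm tall, floor 3 mm above the origin, bore 21 mm, mouth flared to 32 mm over the top 10 mm (37 mm outside).
- contact_bar (a joint): hinge of the fixture's black contact bar. 0 rad: down, its contacts 2 to 3 mm above the tops of seated cells (a cell not seated stops it); 2.7 rad: folded right back, away from the robot, where it rests at the start. Hinge line parallel to the socket row, 30 mm behind it (socket +x), 85 mm above the bench. Slight friction; below about 0.9 rad it sinks shut slowly by its own weight.
- bar_grip (a point): middle of the contact bar's red round handle: 10 mm diameter, 53 mm free between its two stems, parallel to the row and centred on it, 66 mm from the hinge line, 36 mm beyond the bar itself. Folded back: 91 mm behind the row, 111 mm above the bench; down: 36 mm in front of the row, 88 mm above the bench. Near by stand a hot-air tool, 0.28 m tall, at x 0.54, y -0.06, and a cabinet from x 0.74 on.
Mind the look-alikes: they are no part of the job. What is shaped like the cell_blue but yellow is not meant.

How it is judged:
By the outcome, as a careful person would: the job done as asked, in the order asked, and still so for the second after the job is handed in, with the robot touching nothing.
It also fails if it takes over 99 s, if anything falls off the work surface, if the arm or the gripper's body presses on something with over 40 N, if the wrist force passes 120 N, or if a joint passes its speed limit or range.

ROBOT

A 6-joint arm with a two-finger parallel gripper is mounted at the origin on a cart in front of the work surface, level with it; the furniture and walls round the work are solid. World frame = base frame: x ahead of the robot, y to its left, z up, the work surface at z = 0. Lengths are in mm, angles in degrees, forces in N, time in s.
With the tool pointing down it reaches from about 275 to 750 mm from the base axis. Payload 10.2 kg.
Tool frame: the origin (TCP) lies between the finger pads; the fingertips stand 19 mm ahead of it and the grasp point (between the pads) is the TCP (env.tip_reach is the distance from the TCP to the fingertips, in mm); z points along the fingers, y is the line along which they close (so a half turn about z gives the same grasp; the last joint's range is limited). The gripper opens to 85 mm and grips with 20 to 120 N. Pads are 22 mm wide; open, the fingers measure 114 mm over their backs; the gripper's body (76 mm by 85 mm) begins 54 mm behind the grasp point. The pads swing forward as they close: fully open they stand 13 mm farther back than shut.
Start: joints at [-81.154, 17.928, 85.812, -0, 76.261, -12.8], TCP at [193.648, -487.987, 250.294] pointing down, gripper open.
Joint ranges: [-168.41, 168.41], [-55.51, 124.54], [10.69, 146.95], [-70.63, 250.63], [1, 178], [-165.06, 165.06]. Speed limits (degrees/s): [136.94, 136.94, 172.46, 180, 180, 180].

INTERFACE

Orientations are given as a 3x3 rotation matrix whose columns are the frame's x, y, z axes.
In Python, from plant import env, vision gives the robot as it stands. The module is installed in compiled form; this text tells all that it offers.
- The arm moves only by the shell command python3 -m handwheel 'ROWS' [FORCE]. ROWS is JSON, a list of rows, each a list of 7 numbers: the shift along the tool's x, y, z in m, then the turn, a rotation vector about the tool's x, y, z in degrees, then the opening in per cent of the stroke, from 0 (shut) to 100 (fully open). A call has 1 to 8 rows; each row is the pose to reach, as a shift and turn from the pose commanded when the call began, along the tool's axes at that moment; what a row does not reach only later rows make up. A row lasts 1/10 s, in which the tool goes at most 50 mm and 8.59 degrees, less where a joint would pass 70% of its speed; a pose out of reach is approached as far as the arm can. A call with a gripper value outside its range is refused whole. The fingers move at their own pace and stop on an object; FORCE is the grip in N (left out, the last holds). Time passes only in rows, so rows that repeat a pose let the fingers close. It gives the time, the measured TCP pose, the force, the opening and the grip force at its end, in the units of the state.
- env.sense(): the state, without advancing time (a new reading comes with each control period).
- vision.grab_frame(name): name is "scene" or "top" or "wrist"; returns the picture (384x512x3 uint8, red, green, blue); there is no depth.
- vision.camera_params(name): a dict with "K" (3x3 intrinsics, pixels), "D" ([k1, k2, p1, p2, k3] as OpenCV has them; the pictures are not rectified), "origin" and "attitude" of the camera in the world; the wrist camera has in their place "T_tool_cam" (4x4, takes a point from camera to tool coordinates, whose origin is the TCP and whose axes are the flange's). Camera axes: x right, y up, looking along -z (the intrinsics and any distortion apply to the point x, -y, -z); pixel columns grow to the right and rows downward; lengths in mm; the calibration is good to about 2 mm. A picture is of the moment at which its call begins: read the wrist's pose just before it. camera_params takes no time and is no camera call.
- env.sign_off(): hands the job in; it is judged then, once.
The state is a dict: "clock": time; "joints": joint angles; "joint_vel": joint speeds; "effort": joint torques, N m; "ee_pos": TCP position; "ee_rot": TCP orientation; "ft_force": force on the tool from outside, world axes, zero at the start; "moment": the same for the moment, N m; "finger_gap": finger opening in mm; "gripper_force": force on a finger pad.
Only numpy, scipy, OpenCV 4.12 (cv2) and the standard library are available. Lean on these libraries where they do the work, as an engineer would, in place of code of your own. Each camera call takes 0.05 s, during which the arm holds its last target. There are 200 camera calls.

## Working session

There is one attempt and no reset: what is moved stays moved. The work goes in short steps, Python scripts to look and compute and a shell command to move; the robot and the scene stay as the last step left them, time stands still between calls to the robot, and variables do not carry over. Pictures are saved under pics/ and viewed, at most 14 in all, crops included, and the job is handed in when it is done.

```bash
mkdir -p pics
cat > h.py <<'E'
import numpy as np, cv2
from plant import env, vision
def cam(n):
    p=vision.camera_params(n)
    if n=='wrist':
        s=env.sense(); T=np.array(p['T_tool_cam']); R=np.array(s['ee_rot'])
        return np.array(p['K']),np.array(p['D']),R@T[:3,3]+np.array(s['ee_pos']),R@T[:3,:3]
    return np.array(p['K']),np.array(p['D']),np.array(p['origin']),np.array(p['attitude'])
def snap(n,f):
    c=cam(n); im=vision.grab_frame(n); cv2.imwrite('pics/'+f,im[:,:,::-1]); return c,im
def ray(c,uv):
    K,D,o,A=c
    q=cv2.undistortPoints(np.array([[uv]],float),K,D)[0,0]
    return o,A@np.array([q[0],-q[1],-1.])
def atz(c,uv,z):
    o,d=ray(c,uv); return o+d*(z-o[2])/d[2]
def proj(c,P):
    K,D,o,A=c
    q=(np.atleast_2d(P)-o)@A*np.array([1,-1,-1])
    return cv2.projectPoints(q,np.zeros(3),np.zeros(3),K,D)[0][:,0]
E
python3 - <<'E'
from h import *
for n in('scene','top'):
    c,im=snap(n,n+'0.png'); print(n,c[2],c[3].round(2).tolist())
p=vision.camera_params('wrist');print(p['T_tool_cam']);print(env.sense()['ee_rot'],env.sense()['finger_gap'],env.sense()['clock'])
E
```

```text
scene [103.78798075 724.14911054 566.34049963] [[-0.84, 0.31, -0.45], [-0.55, -0.48, 0.68], [-0.01, 0.82, 0.57]]
top [431.76896986 115.30274833 952.29495393] [[0.0, 1.0, -0.06], [-1.0, -0.0, -0.04], [-0.04, 0.06, 1.0]]
[[ 4.59649741e-05  9.56985777e-01  2.90134830e-01  7.39946168e+01]
 [ 9.99999365e-01  2.82799601e-04 -1.09121728e-03  4.83221330e-01]
 [-1.12632943e-03  2.90134696e-01 -9.56985156e-01 -1.23006637e+02]
 [ 0.00000000e+00  0.00000000e+00  0.00000000e+00  1.00000000e+00]]
[[ 9.29486196e-01  3.68856855e-01 -1.77408195e-04]
 [ 3.68856814e-01 -9.29485552e-01  1.12207169e-03]
 [ 2.48985482e-04 -1.10838837e-03 -9.99999355e-01]] 85.3094944036714 0.1
```

View pics/scene0.png

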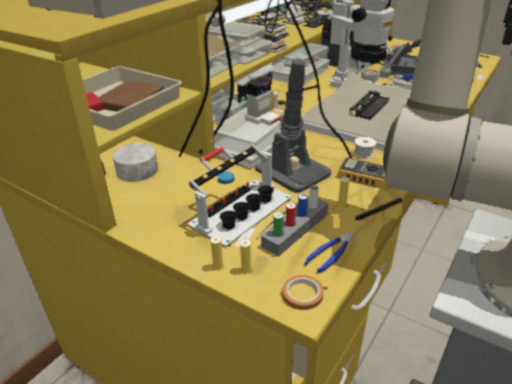

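View pics/top0.png

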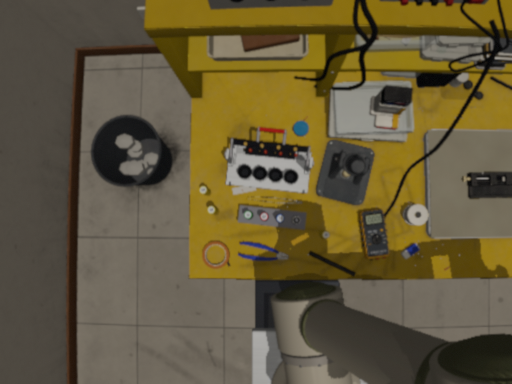

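The scene view shows the rack holding green, red, blue and white cells (278–315, 190–225), with the sockets behind it. The hinge bar is folded back and its red handle is at (212,154). In the top view the rack is at (238–305, 205–228), the sockets at (243–290, 171–177) and the handle at (267,130). I'll enlarge both.

Run:
```python
import cv2
a=cv2.imread('pics/top0.png')[115:240,190:350]; cv2.imwrite('pics/topc.png',cv2.resize(a,None,fx=5,fy=4.8,interpolation=cv2.INTER_CUBIC)[:600])
a=cv2.imread('pics/scene0.png')[140:280,180:365]; cv2.imwrite('pics/scenec.png',cv2.resize(a,None,fx=4,fy=4,interpolation=cv2.INTER_CUBIC))
```

```text
(no output)
```

View pics/topc.png

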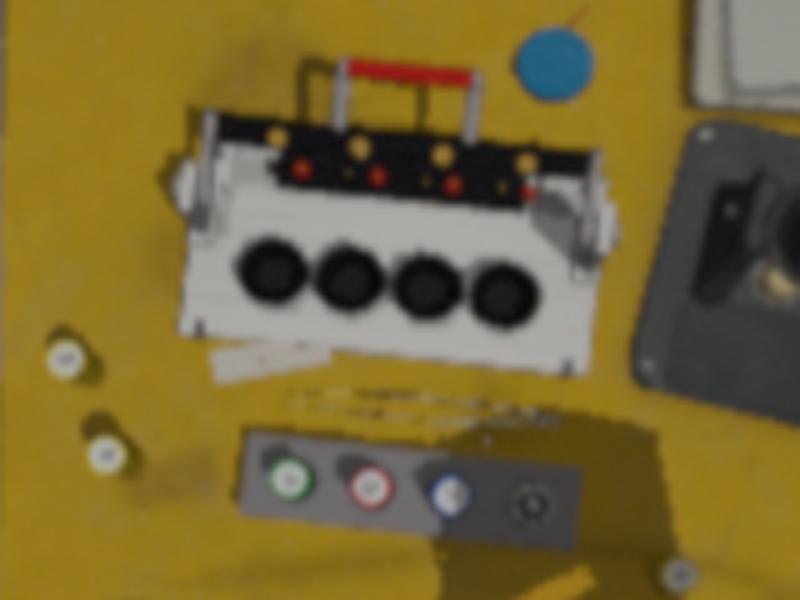

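View pics/scenec.png

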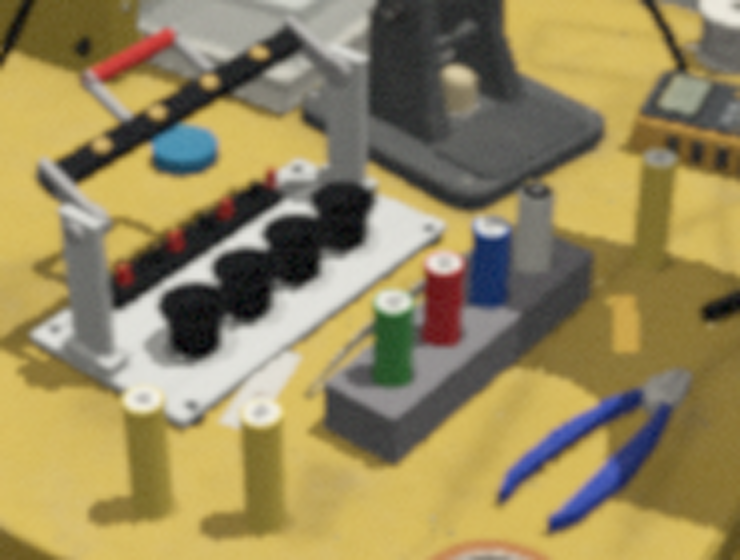

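The crops confirm the left-to-right order green, red, blue, white. In topc the cell tops are at (290,479), (370,487), (450,495) and (533,503). The socket mouths are at (272,272), (349,279), (427,287) and (504,295), and the handle runs from (345,68) to (472,78).

Run:
```python
from h import *
c=cam('top'); f=lambda u,v:(190+u/5-.4,115+v/4.8-.4)
C=np.array([atz(c,f(*p),73) for p in[(290,479),(370,487),(450,495),(533,503)]])
S=np.array([atz(c,f(*p),33) for p in[(272,272),(349,279),(427,287),(504,295)]])
H=np.array([atz(c,f(*p),111) for p in[(345,68),(472,78)]])
for A in(C,S):
    print(A.round(1).tolist(), np.linalg.norm(np.diff(A,axis=0),axis=1).round(1)); m=A.mean(0); d=A[-1]-A[0]; print(m,np.degrees(np.arctan2(d[0],-d[1])))
print(H,H.mean(0))
```

```text
[[438.2, 165.8, 73.0], [434.4, 128.5, 73.0], [430.6, 91.4, 73.0], [426.7, 52.9, 73.0]] [37.4 37.3 38.6]
[432.47860974 109.63653468  73.        ] -5.8293535438188355
[[544.1, 177.2, 33.0], [540.4, 139.4, 33.0], [536.2, 101.2, 33.0], [532.0, 63.7, 33.0]] [38.  38.4 37.8]
[538.19235781 120.36658473  33.        ] -6.0838178657027715
[[631.22855285 139.18619808 111.        ]
 [626.09674457  81.8696988  111.        ]] [628.66264871 110.52794844 111.        ]
```

```bash
cat >> h.py <<'E'
from scipy.spatial.transform import Rotation as Ro
U=np.array([.1045,.9945,0]); X=np.array([.9945,-.1045,0])
RT=np.column_stack([U,X,[0,0,-1]])
def rel(P,R=RT):
    s=env.sense(); A=np.array(s['ee_rot'])
    print('rel',(A.T@(np.array(P)-s['ee_pos'])/1000).round(4).tolist(),Ro.from_matrix(A.T@R).as_rotvec(degrees=True).round(1).tolist())
E
python3 -c "
from h import *
rel([432,110,220])"
```

```text
rel [0.4421, -0.4677, 0.0304] [-0.0, -0.0, -62.4]
```

```bash
python3 -m handwheel '[[0.22,-0.234,0.015,0,0,-31,40],[0.22,-0.234,0.015,0,0,-31,40],[0.22,-0.234,0.015,0,0,-31,40],[0.22,-0.234,0.015,0,0,-31,40],[0.22,-0.234,0.015,0,0,-31,40],[0.22,-0.234,0.015,0,0,-31,40],[0.22,-0.234,0.015,0,0,-31,40],[0.22,-0.234,0.015,0,0,-31,40]]' 30; python3 -c "
from h import *
rel([432,110,220])"
```

```text
clock: 0.9
ee_pos: [312.3, -187.1, 235.2]
ee_rot: [[0.604, 0.797, -0.0], [0.797, -0.604, 0.0], [0.0, -0.0, -1.0]]
ft_force: [0.2, 0.4, 0.2]
finger_gap: 33.9
gripper_force: 0.0
rel [0.3091, -0.0839, 0.0153] [-0.0, -0.0, -31.1]
```

```bash
python3 -m handwheel '[[0.309,-0.084,0.015,0,0,-31.1,40],[0.309,-0.084,0.015,0,0,-31.1,40],[0.309,-0.084,0.015,0,0,-31.1,40],[0.309,-0.084,0.015,0,0,-31.1,40],[0.309,-0.084,0.015,0,0,-31.1,40],[0.309,-0.084,0.015,0,0,-31.1,40],[0.309,-0.084,0.015,0,0,-31.1,40],[0.309,-0.084,0.015,0,0,-31.1,40]]'; python3 -c "
from h import *
c,im=snap('wrist','w0.png')
print(env.sense()['ee_pos'],env.sense()['joints'])
cv2.imwrite('pics/w0b.png',cv2.resize(im[:,:,::-1],None,fx=1.5,fy=1.5))
print((proj(c,[np.array([432.5,109.6,72])+k*U for k in(57,19,-19,-57)])*1.5).round())
print((proj(c,[np.array([538.2,120.4,33])+k*U for k in(57,19,-19,-57)])*1.5).round())
"
```

```text
clock: 1.7
ee_pos: [433.2, 108.6, 219.7]
ee_rot: [[0.106, 0.994, -0.001], [0.994, -0.106, 0.0], [0.0, -0.001, -1.0]]
ft_force: [0.1, -0.9, -0.4]
finger_gap: 34.2
gripper_force: 0.0
[432.81446268 107.29618181 219.79038653] [-1.18612210e+00  9.59711789e+00  1.01259571e+02 -1.74915920e-02
  6.92016256e+01  4.98289598e+00]
[[383. 161.]
 [383. 231.]
 [383. 296.]
 [383. 356.]]
[[558. 119.]
 [552. 184.]
 [546. 244.]
 [540. 300.]]
```

View pics/w0b.png

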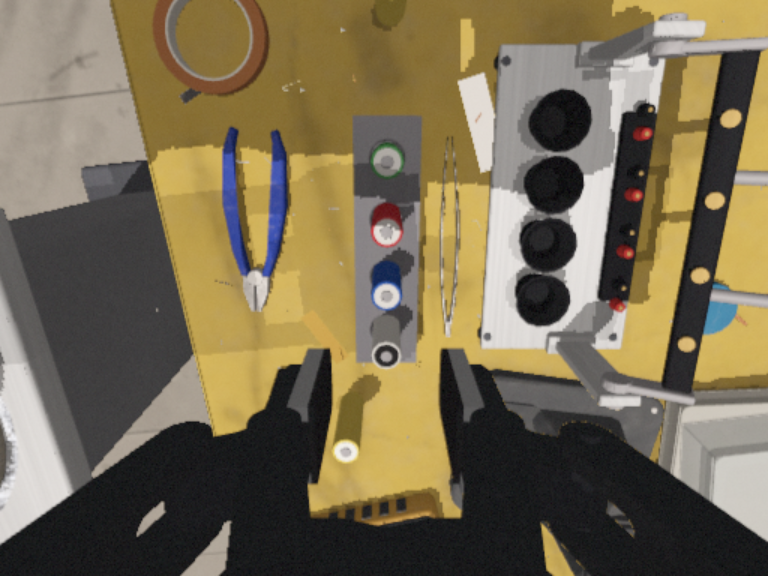

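The wrist view shows the cell tops at (388,159), (387,231), (387,296) and (387,355), and the socket mouths at (560,120), (554,184), (548,244) and (542,299). These lie about 2 mm and 1 mm farther in x than predicted, so I'll shift the estimates to cells centre (434.2,109.6) and sockets centre (538.9,120.4).

```bash
cat >> h.py <<'E'
CC=np.array([434.2,109.6,0]); SC=np.array([538.9,120.4,0])
E
python3 -c "
from h import *
rel(CC+57*U+[0,0,130])"
```

```text
rel [0.0595, 0.0011, 0.0898] [-0.1, 0.0, -0.2]
```

```bash
python3 -m handwheel '[[0.03,0.001,0.03,0,0,0,40],[0.0595,0.001,0.06,0,0,0,40],[0.0595,0.001,0.09,0,0,0,40],[0.0595,0.001,0.09,0,0,0,40],[0.0595,0.001,0.09,0,0,0,40],[0.0595,0.001,0.09,0,0,0,40]]'; python3 -c "
from h import *
for i in range(2):
  c,im=snap('wrist','w1.png');rel(CC+57*U+[0,0,55])
cv2.imwrite('pics/w1b.png',cv2.resize(im[:,:,::-1],None,fx=1.5,fy=1.5))
print((proj(c,[CC+[0,0,72]+k*U for k in(57,19,-19,-57)])*1.5).round())
"
```

```text
clock: 2.35
ee_pos: [441.0, 165.4, 132.0]
ee_rot: [[0.11, 0.994, 0.003], [0.994, -0.11, 0.0], [0.001, 0.003, -1.0]]
ft_force: [-0.2, -0.5, 0.7]
finger_gap: 34.2
gripper_force: 0.0
rel [0.0006, -0.001, 0.0769] [0.2, -0.0, -0.3]
rel [0.0005, -0.0009, 0.0767] [0.1, -0.0, -0.3]
[[382. 322.]
 [382. 407.]
 [383. 483.]
 [383. 551.]]
```

View pics/w1b.png

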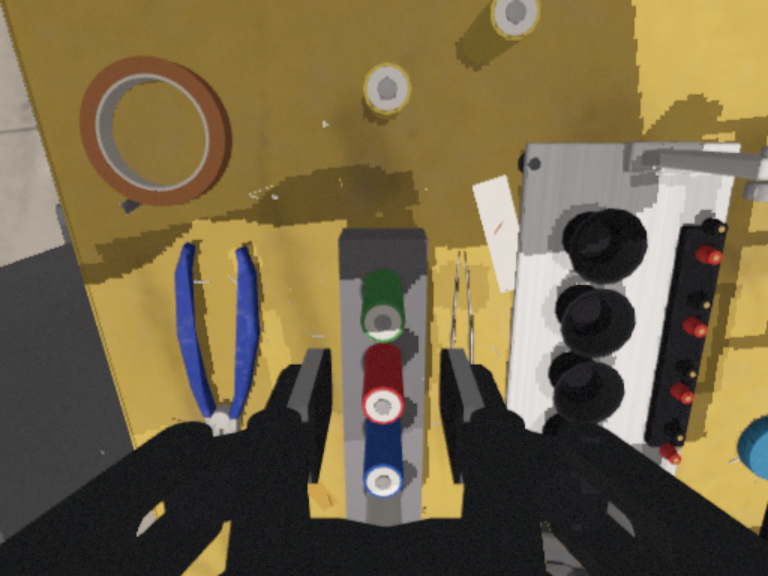

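The green, red and blue tops at (383,321), (383,406) and (383,482) match the prediction within 1 px and sit between the fingers. I'll descend, grip and lift.

```bash
python3 -m handwheel '[[0,-0.001,0.03,0,0,0,40],[0.0005,-0.001,0.055,0,0,0,40],[0.0005,-0.001,0.077,0,0,0,40],[0.0005,-0.001,0.077,0,0,0,40],[0.0005,-0.001,0.077,0,0,0,10],[0.0005,-0.001,0.077,0,0,0,10],[0.0005,-0.001,0.077,0,0,0,10],[0.0005,-0.001,0.077,0,0,0,10]]' 35; python3 -m handwheel '[[0,0,0,0,0,0,10],[0,0,0,0,0,0,10],[0,0,-0.02,0,0,0,10],[0,0,-0.05,0,0,0,10],[0,0,-0.08,0,0,0,10],[0,0,-0.08,0,0,0,10],[0,0,-0.08,0,0,0,10]]'; python3 -c "
from h import *
rel(SC+57*U+[0,0,130])"
```

```text
clock: 3.25
ee_pos: [439.8, 167.0, 54.5]
ee_rot: [[0.109, 0.994, 0.002], [0.994, -0.109, 0.0], [0.0, 0.002, -1.0]]
ft_force: [-0.8, -0.4, 7.2]
finger_gap: 17.4
gripper_force: 34.7
clock: 3.95
ee_pos: [439.1, 166.9, 133.7]
ee_rot: [[0.109, 0.994, 0.001], [0.994, -0.109, 0.0], [0.0, 0.001, -1.0]]
ft_force: [-0.5, 0.8, -1.9]
finger_gap: 17.3
gripper_force: 34.7
rel [0.0216, 0.104, 0.0039] [0.1, -0.0, -0.3]
```

```bash
python3 -m handwheel '[[0.01,0.04,0,0,0,0,10],[0.0216,0.08,0,0,0,0,10],[0.0216,0.104,0,0,0,0,10],[0.0216,0.104,0,0,0,0,10],[0.0216,0.104,0,0,0,0,10],[0.0216,0.104,0.02,0,0,0,10],[0.0216,0.104,0.04,0,0,0,10],[0.0216,0.104,0.04,0,0,0,10]]'; python3 -c "
from h import *
c,im=snap('wrist','w2.png'); rel(SC+57*U+[0,0,59])
cv2.imwrite('pics/w2b.png',cv2.resize(im[:,:,::-1],None,fx=1.5,fy=1.5))
print((proj(c,[SC+[0,0,33]+k*U for k in(57,19,-19,-57)])*1.5).round())
print((proj(c,[SC+[0,0,env.sense()['ee_pos'][2]+17.5]+57*U])*1.5).round())
"
```

```text
clock: 4.75
ee_pos: [542.3, 177.0, 90.8]
ee_rot: [[0.109, 0.994, -0.006], [0.994, -0.109, -0.001], [-0.001, -0.006, -1.0]]
ft_force: [-0.7, -0.6, -0.4]
finger_gap: 17.6
gripper_force: 34.7
rel [0.0002, 0.0016, 0.0335] [-0.2, 0.0, -0.2]
[[391. 325.]
 [391. 410.]
 [391. 486.]
 [391. 555.]]
[[393. 444.]]
```

View pics/w2b.png

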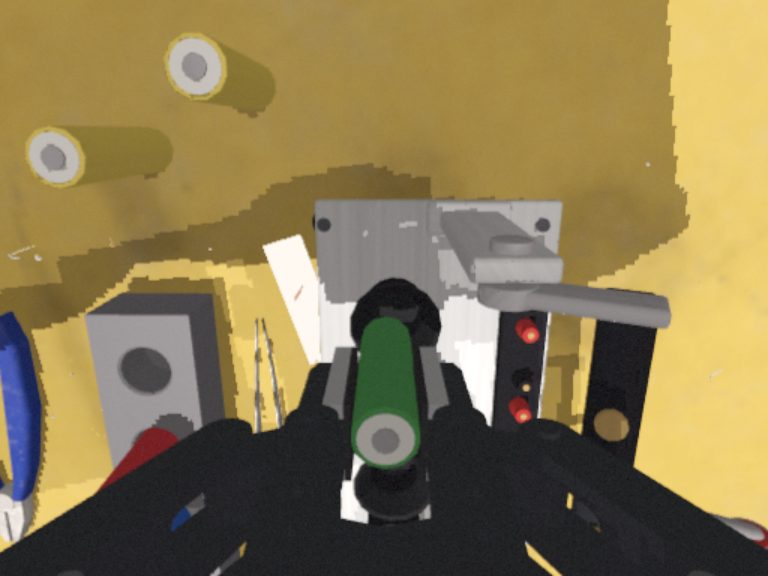

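The green cell is held upright at column 385, and the socket mouth under it is centred at about (396,322). I'll shift 4 mm in y and lower it.

```bash
sed -i 's/SC=np.array(\[538.9,120.4,0\])/SC=np.array([541.2,120.6,0])/' h.py; python3 -m handwheel '[[0.001,0.004,0,0,0,0,10],[0.001,0.004,0.012,0,0,0,10],[0.001,0.004,0.02,0,0,0,10],[0.001,0.004,0.026,0,0,0,10],[0.001,0.004,0.032,0,0,0,10],[0.001,0.004,0.033,0,0,0,10]]'
```

```text
clock: 5.4
ee_pos: [547.4, 177.6, 59.1]
ee_rot: [[0.109, 0.994, -0.004], [0.994, -0.109, -0.0], [-0.001, -0.004, -1.0]]
ft_force: [-5.5, -0.1, 3.2]
finger_gap: 17.6
gripper_force: 35.9
```

```bash
python3 -m handwheel '[[0,-0.001,0,0,0,0,10],[0,-0.001,0.001,0,0,0,10],[0,-0.001,0.001,0,0,0,38],[0,-0.001,0.001,0,0,0,38],[0,-0.001,0.001,0,0,0,38]]'; python3 -m handwheel '[[0,0,-0.03,0,0,0,40],[0,0,-0.06,0,0,0,40],[0,0,-0.075,0,0,0,40],[0,0,-0.075,0,0,0,40]]'; python3 -c "
from h import *
c,im=snap('wrist','w3.png'); rel(CC+19*U+[0,0,130])
cv2.imwrite('pics/w3b.png',cv2.resize(im[:,:,::-1],None,fx=1.5,fy=1.5))
print((proj(c,[SC+[0,0,76]+57*U,SC+[0,0,33]+57*U,SC+[0,0,33]+19*U])*1.5).round())
"
```

```text
clock: 5.9
ee_pos: [545.3, 178.0, 58.7]
ee_rot: [[0.109, 0.994, -0.007], [0.994, -0.109, -0.0], [-0.001, -0.006, -1.0]]
ft_force: [-18.3, 0.5, 5.7]
finger_gap: 32.1
gripper_force: 0.0
clock: 6.3
ee_pos: [549.6, 177.8, 136.8]
ee_rot: [[0.109, 0.994, 0.006], [0.994, -0.109, 0.001], [0.001, 0.006, -1.0]]
ft_force: [0.8, 0.5, -0.9]
finger_gap: 34.0
gripper_force: 0.0
rel [-0.0612, -0.1064, 0.0047] [0.2, -0.0, -0.3]
[[377. 325.]
 [378. 292.]
 [379. 363.]]
```

View pics/w3b.png

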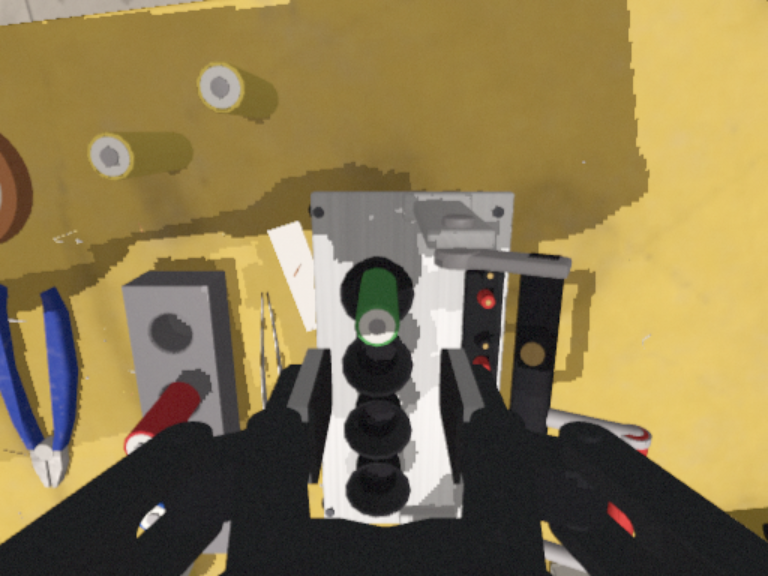

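Green is seated: its top is at (377,325), exactly where a seated cell was predicted. The −18 N on opening suggests the finger knuckles touched the folded bar. For the rest I'll grip 7 mm higher and open less at release.

```bash
python3 -m handwheel '[[-0.03,-0.05,0,0,0,0,40],[-0.061,-0.09,0,0,0,0,40],[-0.061,-0.106,0.004,0,0,0,40],[-0.061,-0.106,0.004,0,0,0,40],[-0.061,-0.106,0.004,0,0,0,40],[-0.061,-0.106,0.004,0,0,0,40]]'; python3 -c "
from h import *
c,im=snap('wrist','w4.png'); rel(CC+19*U+[0,0,62])"
```

```text
clock: 6.95
ee_pos: [436.8, 128.7, 130.0]
ee_rot: [[0.109, 0.994, 0.0], [0.994, -0.109, 0.0], [0.0, 0.0, -1.0]]
ft_force: [-0.2, 0.6, -0.0]
finger_gap: 34.0
gripper_force: 0.0
rel [-0.0003, -0.0005, 0.068] [0.0, -0.0, -0.2]
```

```bash
python3 -m handwheel '[[0,-0.0005,0.03,0,0,0,40],[0,-0.0005,0.055,0,0,0,40],[0,-0.0005,0.068,0,0,0,40],[0,-0.0005,0.068,0,0,0,40],[0,-0.0005,0.068,0,0,0,10],[0,-0.0005,0.068,0,0,0,10],[0,-0.0005,0.068,0,0,0,10],[0,-0.0005,0.068,0,0,0,10]]' 35; python3 -m handwheel '[[0,0,0,0,0,0,10],[0,0,0,0,0,0,10],[0,0,-0.02,0,0,0,10],[0,0,-0.05,0,0,0,10],[0,0,-0.075,0,0,0,10],[0,0,-0.075,0,0,0,10],[0,0,-0.075,0,0,0,10],[0,0,-0.075,0,0,0,10]]'; python3 -c "
from h import *
rel(SC+19*U+[0,0,105])"
```

```text
clock: 7.8
ee_pos: [435.7, 128.7, 62.8]
ee_rot: [[0.109, 0.994, 0.001], [0.994, -0.109, 0.0], [0.0, 0.001, -1.0]]
ft_force: [0.4, -0.5, 1.8]
finger_gap: 17.3
gripper_force: 34.3
clock: 8.6
ee_pos: [434.8, 128.6, 136.3]
ee_rot: [[0.109, 0.994, -0.002], [0.994, -0.109, -0.0], [-0.0, -0.002, -1.0]]
ft_force: [0.1, 0.0, -0.4]
finger_gap: 17.2
gripper_force: 34.6
rel [0.0226, 0.1066, 0.0311] [-0.1, 0.0, -0.3]
```

```bash
python3 -m handwheel '[[0.01,0.04,0,0,0,0,10],[0.0226,0.08,0,0,0,0,10],[0.0226,0.105,0,0,0,0,10],[0.0226,0.105,0,0,0,0,10],[0.0226,0.105,0,0,0,0,10],[0.0226,0.105,0.02,0,0,0,10],[0.0226,0.105,0.031,0,0,0,10],[0.0226,0.105,0.031,0,0,0,10]]'; python3 -c "
from h import *
c,im=snap('wrist','w5.png'); rel(SC+19*U+[0,0,66.5])"
```

```text
clock: 9.4
ee_pos: [540.7, 139.7, 104.7]
ee_rot: [[0.109, 0.994, -0.004], [0.994, -0.109, -0.0], [-0.001, -0.004, -1.0]]
ft_force: [0.8, -0.5, -0.1]
finger_gap: 17.0
gripper_force: 34.7
rel [-0.0, 0.0019, 0.0393] [-0.1, 0.0, -0.3]
```

```bash
python3 -m handwheel '[[0,0.001,0.015,0,0,0,10],[0,0.001,0.025,0,0,0,10],[0,0.001,0.032,0,0,0,10],[0,0.001,0.038,0,0,0,10],[0,0.001,0.039,0,0,0,10],[0,0.001,0.039,0,0,0,10]]'
```

```text
clock: 10.05
ee_pos: [542.9, 139.6, 67.2]
ee_rot: [[0.109, 0.994, -0.001], [0.994, -0.109, -0.0], [-0.0, -0.001, -1.0]]
ft_force: [-1.6, 0.3, -2.0]
finger_gap: 16.7
gripper_force: 34.6
```

```bash
python3 -m handwheel '[[0,0,0.001,0,0,0,29],[0,0,0.001,0,0,0,29],[0,0,0.001,0,0,0,29]]'; python3 -m handwheel '[[0,0,-0.03,0,0,0,29],[0,0,-0.06,0,0,0,40],[0,0,-0.065,0,0,0,40],[0,0,-0.065,0,0,0,40],[0,0,-0.065,0,0,0,40]]'; python3 -c "
from h import *
c,im=snap('wrist','w6.png'); rel(CC-19*U+[0,0,130])
cv2.imwrite('pics/w6b.png',cv2.resize(im[:,:,::-1],None,fx=1.5,fy=1.5))
print((proj(c,[SC+[0,0,76]+57*U,SC+[0,0,76]+19*U,SC+[0,0,33]-19*U])*1.5).round())
"
```

```text
clock: 10.35
ee_pos: [543.5, 139.6, 66.6]
ee_rot: [[0.109, 0.994, 0.001], [0.994, -0.109, 0.0], [0.0, 0.001, -1.0]]
ft_force: [0.7, 0.2, -0.4]
finger_gap: 24.7
gripper_force: 0.0
clock: 10.85
ee_pos: [542.8, 139.5, 130.3]
ee_rot: [[0.109, 0.994, -0.001], [0.994, -0.109, -0.0], [-0.0, -0.001, -1.0]]
ft_force: [-1.2, -0.7, -0.0]
finger_gap: 34.0
gripper_force: 0.0
rel [-0.0606, -0.1045, 0.0003] [-0.1, 0.0, -0.3]
[[385. 232.]
 [385. 329.]
 [386. 367.]]
```

View pics/w6b.png

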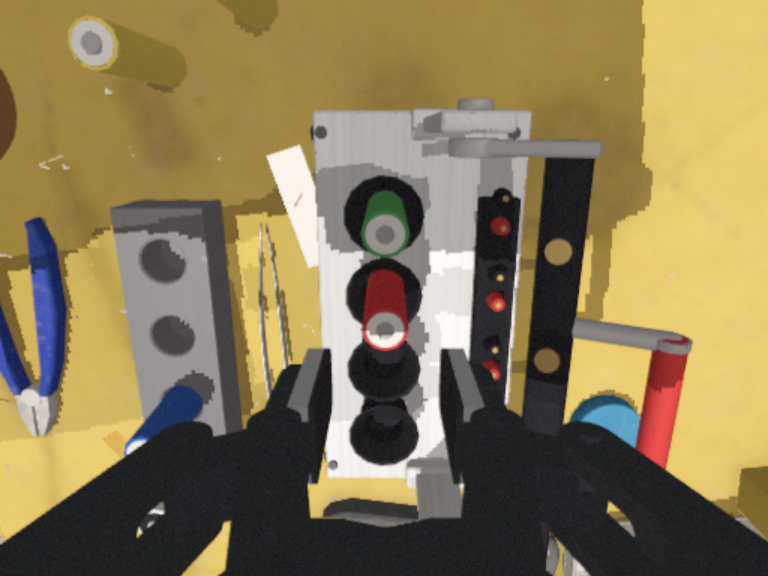

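Green (385,233) and red (385,329) both match the predicted seated positions, so the release was clean. Blue next, done the same way.

```bash
python3 -m handwheel '[[-0.03,-0.05,0,0,0,0,40],[-0.0606,-0.09,0,0,0,0,40],[-0.0606,-0.1045,0,0,0,0,40],[-0.0606,-0.1045,0,0,0,0,40],[-0.0606,-0.1045,0,0,0,0,40],[-0.0606,-0.1045,0,0,0,0,40]]'; python3 -c "
from h import *
c,im=snap('wrist','w7.png'); rel(CC-19*U+[0,0,62])"
```

```text
clock: 11.5
ee_pos: [433.5, 90.8, 131.0]
ee_rot: [[0.109, 0.994, 0.0], [0.994, -0.109, 0.0], [0.0, 0.0, -1.0]]
ft_force: [-0.1, -0.8, 0.5]
finger_gap: 34.4
gripper_force: 0.0
rel [-0.0003, -0.0012, 0.069] [-0.0, -0.0, -0.2]
```

```bash
python3 -m handwheel '[[0,-0.001,0.03,0,0,0,40],[0,-0.001,0.055,0,0,0,40],[0,-0.001,0.069,0,0,0,40],[0,-0.001,0.069,0,0,0,40],[0,-0.001,0.069,0,0,0,10],[0,-0.001,0.069,0,0,0,10],[0,-0.001,0.069,0,0,0,10],[0,-0.001,0.069,0,0,0,10]]' 35; python3 -m handwheel '[[0,0,0,0,0,0,10],[0,0,0,0,0,0,10],[0,0,-0.02,0,0,0,10],[0,0,-0.05,0,0,0,10],[0,0,-0.075,0,0,0,10],[0,0,-0.075,0,0,0,10],[0,0,-0.075,0,0,0,10],[0,0,-0.075,0,0,0,10]]'; python3 -c "
from h import *
rel(SC-19*U+[0,0,105])"
```

```text
clock: 12.35
ee_pos: [432.0, 90.9, 62.8]
ee_rot: [[0.109, 0.994, 0.001], [0.994, -0.109, -0.0], [0.0, 0.001, -1.0]]
ft_force: [-0.4, 0.3, -0.3]
finger_gap: 16.9
gripper_force: 34.1
clock: 13.15
ee_pos: [431.1, 90.8, 136.3]
ee_rot: [[0.109, 0.994, -0.002], [0.994, -0.109, 0.0], [-0.0, -0.002, -1.0]]
ft_force: [0.5, -0.1, 0.1]
finger_gap: 17.1
gripper_force: 34.6
rel [0.0226, 0.1063, 0.031] [-0.1, 0.0, -0.3]
```

```bash
python3 -m handwheel '[[0.01,0.04,0,0,0,0,10],[0.0226,0.08,0,0,0,0,10],[0.0226,0.105,0,0,0,0,10],[0.0226,0.105,0,0,0,0,10],[0.0226,0.105,0,0,0,0,10],[0.0226,0.105,0.02,0,0,0,10],[0.0226,0.105,0.031,0,0,0,10],[0.0226,0.105,0.031,0,0,0,10]]'; python3 -c "
from h import *
c,im=snap('wrist','w8.png'); rel(SC-19*U+[0,0,66.5])"
```

```text
clock: 13.95
ee_pos: [537.0, 101.9, 104.7]
ee_rot: [[0.109, 0.994, -0.004], [0.994, -0.109, 0.0], [-0.0, -0.004, -1.0]]
ft_force: [-0.6, -1.2, -0.5]
finger_gap: 17.3
gripper_force: 34.6
rel [-0.0, 0.0016, 0.0393] [-0.1, 0.0, -0.3]
```

```bash
python3 -m handwheel '[[0,0.001,0.015,0,0,0,10],[0,0.001,0.025,0,0,0,10],[0,0.001,0.032,0,0,0,10],[0,0.001,0.038,0,0,0,10],[0,0.001,0.039,0,0,0,10],[0,0.001,0.039,0,0,0,10]]';python3 -m handwheel '[[0,0,0.001,0,0,0,29],[0,0,0.001,0,0,0,29],[0,0,0.001,0,0,0,29]]'; python3 -m handwheel '[[0,0,-0.03,0,0,0,29],[0,0,-0.06,0,0,0,40],[0,0,-0.065,0,0,0,40],[0,0,-0.065,0,0,0,40],[0,0,-0.065,0,0,0,40]]'; python3 -c "
from h import *
c,im=snap('wrist','w9.png'); rel(CC-57*U+[0,0,130])"
```

```text
clock: 14.6
ee_pos: [539.0, 101.8, 67.0]
ee_rot: [[0.109, 0.994, -0.002], [0.994, -0.109, 0.0], [-0.0, -0.002, -1.0]]
ft_force: [-3.5, -0.6, -2.5]
finger_gap: 17.2
gripper_force: 34.9
clock: 14.9
ee_pos: [540.0, 101.8, 66.7]
ee_rot: [[0.109, 0.994, 0.001], [0.994, -0.109, 0.0], [0.0, 0.001, -1.0]]
ft_force: [0.2, 0.2, -0.6]
finger_gap: 24.7
gripper_force: 0.0
clock: 15.4
ee_pos: [539.1, 101.7, 130.3]
ee_rot: [[0.109, 0.994, -0.001], [0.994, -0.109, 0.0], [-0.0, -0.001, -1.0]]
ft_force: [0.0, -0.1, -0.4]
finger_gap: 34.3
gripper_force: 0.0
rel [-0.0606, -0.1048, 0.0003] [-0.1, 0.0, -0.3]
```

Now the white cell.

```bash
python3 -m handwheel '[[-0.03,-0.05,0,0,0,0,40],[-0.0606,-0.09,0,0,0,0,40],[-0.0606,-0.1045,0,0,0,0,40],[-0.0606,-0.1045,0,0,0,0,40],[-0.0606,-0.1045,0,0,0,0,40],[-0.0606,-0.1045,0,0,0,0,40]]'; python3 -c "
from h import *
c,im=snap('wrist','w10.png'); rel(CC-57*U+[0,0,62])"
```

```text
clock: 16.05
ee_pos: [429.8, 53.0, 131.1]
ee_rot: [[0.109, 0.994, 0.0], [0.994, -0.109, 0.0], [0.0, 0.0, -1.0]]
ft_force: [-0.2, -0.5, 0.2]
finger_gap: 34.1
gripper_force: 0.0
rel [-0.0003, -0.0015, 0.069] [-0.0, -0.0, -0.2]
```

```bash
python3 -m handwheel '[[0,-0.001,0.03,0,0,0,40],[0,-0.001,0.055,0,0,0,40],[0,-0.001,0.069,0,0,0,40],[0,-0.001,0.069,0,0,0,40],[0,-0.001,0.069,0,0,0,10],[0,-0.001,0.069,0,0,0,10],[0,-0.001,0.069,0,0,0,10],[0,-0.001,0.069,0,0,0,10]]' 35; python3 -m handwheel '[[0,0,0,0,0,0,10],[0,0,0,0,0,0,10],[0,0,-0.02,0,0,0,10],[0,0,-0.05,0,0,0,10],[0,0,-0.075,0,0,0,10],[0,0,-0.075,0,0,0,10],[0,0,-0.075,0,0,0,10],[0,0,-0.075,0,0,0,10]]'; python3 -c "
from h import *
rel(SC-57*U+[0,0,105])"
```

```text
clock: 16.9
ee_pos: [428.4, 53.0, 62.8]
ee_rot: [[0.109, 0.994, 0.001], [0.994, -0.109, -0.0], [-0.0, 0.001, -1.0]]
ft_force: [0.3, -0.3, -0.3]
finger_gap: 17.1
gripper_force: 34.1
clock: 17.7
ee_pos: [427.5, 53.1, 136.3]
ee_rot: [[0.109, 0.994, -0.002], [0.994, -0.109, 0.0], [0.0, -0.002, -1.0]]
ft_force: [-0.0, 0.4, -0.4]
finger_gap: 17.1
gripper_force: 34.3
rel [0.0225, 0.106, 0.0311] [-0.1, -0.0, -0.3]
```

```bash
python3 -m handwheel '[[0.01,0.04,0,0,0,0,10],[0.0226,0.08,0,0,0,0,10],[0.0226,0.105,0,0,0,0,10],[0.0226,0.105,0,0,0,0,10],[0.0226,0.105,0,0,0,0,10],[0.0226,0.105,0.02,0,0,0,10],[0.0226,0.105,0.031,0,0,0,10],[0.0226,0.105,0.031,0,0,0,10]]'; python3 -c "
from h import *
c,im=snap('wrist','w11.png'); rel(SC-57*U+[0,0,66.5])"
```

```text
clock: 18.5
ee_pos: [533.4, 64.1, 104.7]
ee_rot: [[0.109, 0.994, -0.004], [0.994, -0.109, 0.0], [-0.0, -0.004, -1.0]]
ft_force: [0.7, 0.8, -0.1]
finger_gap: 17.2
gripper_force: 34.4
rel [-0.0001, 0.0012, 0.0393] [-0.1, -0.0, -0.3]
```

```bash
python3 -m handwheel '[[0,0.0005,0.015,0,0,0,10],[0,0.0005,0.025,0,0,0,10],[0,0.0005,0.032,0,0,0,10],[0,0.0005,0.038,0,0,0,10],[0,0.0005,0.039,0,0,0,10],[0,0.0005,0.039,0,0,0,10]]';python3 -m handwheel '[[0,0,0.001,0,0,0,29],[0,0,0.001,0,0,0,29],[0,0,0.001,0,0,0,29]]'; python3 -m handwheel '[[0,0,-0.03,0,0,0,29],[0,0,-0.06,0,0,0,29],[0,0,-0.1,0,0,0,25],[0.02,0.02,-0.13,0,0,0,25],[0.05,0.04,-0.16,0,0,0,25],[0.05,0.04,-0.16,0,0,0,25],[0.05,0.04,-0.16,0,0,0,25]]'; python3 -c "
from h import *
c,im=snap('wrist','w12.png'); G=SC+91*X+[0,0,111]; rel(G+[0,0,80])
cv2.imwrite('pics/w12b.png',cv2.resize(im[:,:,::-1],None,fx=1.5,fy=1.5))
print((proj(c,[SC+[0,0,76]+k*U for k in(57,19,-19,-57)])*1.5).round(),(proj(c,[G+k*U for k in(-26,0,26)])*1.5).round())
"
```

```text
clock: 19.15
ee_pos: [535.0, 64.0, 67.1]
ee_rot: [[0.109, 0.994, -0.001], [0.994, -0.109, 0.0], [-0.0, -0.001, -1.0]]
ft_force: [-3.1, -0.8, -1.0]
finger_gap: 16.9
gripper_force: 34.4
clock: 19.45
ee_pos: [535.9, 64.0, 66.7]
ee_rot: [[0.109, 0.994, 0.001], [0.994, -0.109, -0.0], [0.0, 0.001, -1.0]]
ft_force: [0.4, 0.6, -0.5]
finger_gap: 24.8
gripper_force: 0.0
clock: 20.15
ee_pos: [580.6, 109.6, 226.1]
ee_rot: [[0.108, 0.994, 0.0], [0.994, -0.108, -0.0], [-0.0, 0.0, -1.0]]
ft_force: [-0.3, -0.7, -1.0]
finger_gap: 21.6
gripper_force: 0.0
rel [0.0076, 0.0512, 0.0343] [-0.1, 0.0, -0.2]
[[308. 150.]
 [312. 220.]
 [315. 285.]
 [317. 346.]] [[483. 318.]
 [485. 269.]
 [488. 218.]]
```

View pics/w12b.png

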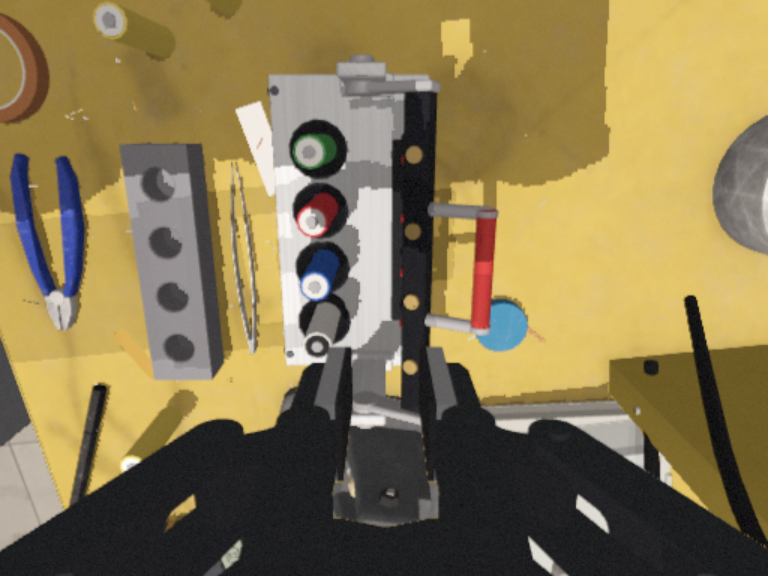

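All four cells are seated, with tops at (309,151), (315,220), (315,286) and (317,346) as predicted. The handle's middle is at (484,268), against a prediction of (485,269). I'll grip it from above.

```bash
python3 -m handwheel '[[0.0076,0.03,0,0,0,0,27],[0.0076,0.051,0.02,0,0,0,27],[0.0076,0.051,0.05,0,0,0,27],[0.0076,0.051,0.075,0,0,0,27],[0.0076,0.051,0.075,0,0,0,27],[0.0076,0.051,0.075,0,0,0,27]]'; python3 -c "
from h import *
c,im=snap('wrist','w13.png'); G=SC+91*X+[0,0,111]; rel(G)
cv2.imwrite('pics/w13b.png',cv2.resize(im[:,:,::-1],None,fx=1.5,fy=1.5))
print((proj(c,[G+k*U for k in(-26,0,26)])*1.5).round())
"
```

```text
clock: 20.8
ee_pos: [631.9, 110.8, 151.4]
ee_rot: [[0.11, 0.994, -0.001], [0.994, -0.11, -0.0], [-0.0, -0.001, -1.0]]
ft_force: [-0.1, -0.1, 0.1]
finger_gap: 23.4
gripper_force: 0.0
rel [0.0001, -0.0007, 0.0415] [0.1, -0.0, -0.3]
[[384. 407.]
 [384. 343.]
 [383. 274.]]
```

View pics/w13b.png

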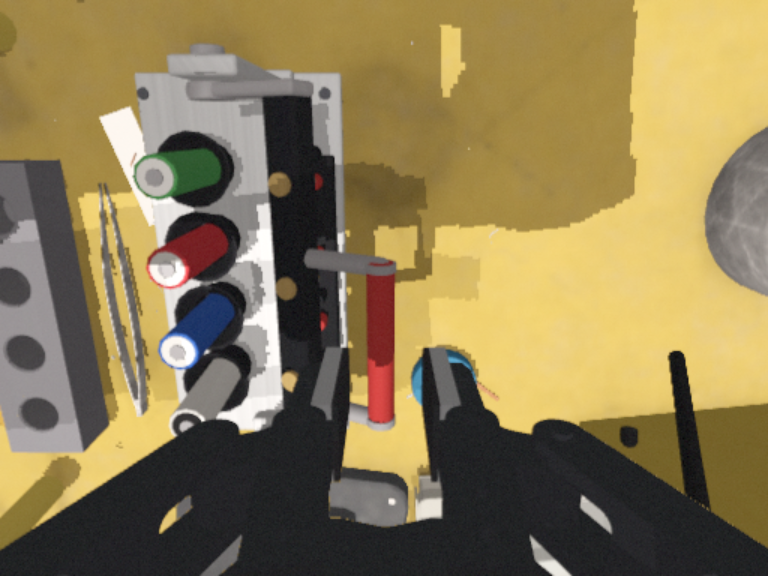

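The handle at (381, 268–425) sits between the fingers and within 1–2 mm of the prediction. I'll descend and close lightly.

```bash
python3 -m handwheel '[[0,-0.0015,0.02,0,0,0,27],[0,-0.0015,0.04,0,0,0,27],[0,-0.0015,0.04,0,0,0,27],[0,-0.0015,0.04,0,0,0,2],[0,-0.0015,0.04,0,0,0,2],[0,-0.0015,0.04,0,0,0,2],[0,-0.0015,0.04,0,0,0,2],[0,-0.0015,0.04,0,0,0,2]]' 25
```

```text
clock: 21.65
ee_pos: [630.2, 111.5, 112.8]
ee_rot: [[0.109, 0.994, -0.001], [0.994, -0.109, -0.0], [-0.0, -0.001, -1.0]]
ft_force: [-5.6, -1.0, 0.6]
finger_gap: 9.3
gripper_force: 24.8
```

```bash
python3 -m handwheel '[[0,-0.0026,-0.005,0,0,0,2],[0,-0.0054,-0.010,0,0,0,2],[0,-0.0088,-0.0148,0,0,0,2],[0,-0.0125,-0.0192,0,0,0,2],[0,-0.0165,-0.0232,0,0,0,2],[0,-0.0211,-0.0269,0,0,0,2],[0,-0.0309,-0.0331,0,0,0,2],[0,-0.0309,-0.0331,0,0,0,2]]'
```

```text
clock: 22.45
ee_pos: [601.4, 114.7, 148.1]
ee_rot: [[0.109, 0.994, 0.008], [0.994, -0.109, -0.0], [0.0, 0.008, -1.0]]
ft_force: [5.7, -1.0, 8.3]
finger_gap: 9.0
gripper_force: 25.9
```

```bash
python3 -m handwheel '[[0,-0.0107,-0.0043,0,0,0,2],[0,-0.022,-0.0067,0,0,0,2],[0,-0.0336,-0.0071,0,0,0,2],[0,-0.045,-0.0055,0,0,0,2],[0,-0.056,-0.0019,0,0,0,2],[0,-0.0662,0.0035,0,0,0,2],[0,-0.0662,0.0035,0,0,0,2]]'
```

```text
clock: 23.15
ee_pos: [533.3, 122.2, 141.9]
ee_rot: [[0.109, 0.994, 0.0], [0.994, -0.109, -0.0], [-0.0, 0.0, -1.0]]
ft_force: [-4.1, -0.7, 6.4]
finger_gap: 8.7
gripper_force: 27.6
```

```bash
python3 -m handwheel '[[0,-0.0091,0.0071,0,0,0,2],[0,-0.0168,0.0157,0,0,0,2],[0,-0.023,0.0255,0,0,0,2],[0,-0.0273,0.0362,0,0,0,2],[0,-0.0292,0.0441,0,0,0,2],[0,-0.0292,0.0441,0,0,0,2]]'; python3 -m handwheel '[[0,-0.0007,0.004,0,0,0,2],[0,-0.001,0.0085,0,0,0,2],[0,-0.001,0.0095,0,0,0,2],[0,-0.001,0.0105,0,0,0,2]]'
```

```text
clock: 23.75
ee_pos: [505.1, 125.4, 96.2]
ee_rot: [[0.109, 0.994, -0.001], [0.994, -0.109, 0.0], [0.0, -0.001, -1.0]]
ft_force: [0.5, 0.8, 0.0]
finger_gap: 8.6
gripper_force: 28.8
clock: 24.15
ee_pos: [504.1, 125.4, 86.2]
ee_rot: [[0.109, 0.994, -0.0], [0.994, -0.109, 0.0], [0.0, -0.0, -1.0]]
ft_force: [-2.6, 0.9, 5.8]
finger_gap: 8.5
gripper_force: 29.8
```

```bash
python3 -m handwheel '[[0,0,0.001,0,0,0,2],[0,0,0,0,0,0,22],[0,0,0,0,0,0,22],[0,0,0,0,0,0,22],[0,0,-0.02,0,0,0,22],[0,0,-0.05,0,0,0,22],[0,0,-0.09,0,0,0,25],[0,0,-0.09,0,0,0,25]]'; python3 -m handwheel '[[0,-0.03,-0.03,0,0,0,25],[0,-0.06,-0.06,0,0,0,25],[0,-0.06,-0.06,0,0,0,25],[0,-0.06,-0.06,0,0,0,25],[0,-0.06,-0.06,0,0,0,25]]'; python3 -c "
from h import *
c,im=snap('wrist','w14.png'); D=SC-36*X+[0,0,88]
c2,im2=snap('scene','s14.png')
a=cv2.resize(im[:,:,::-1],(400,300)); b=cv2.resize(im2[140:290,180:380,::-1],(800,600),interpolation=cv2.INTER_CUBIC)
cv2.imwrite('pics/w14b.png',cv2.resize(im[:,:,::-1],None,fx=1.5,fy=1.5)); cv2.imwrite('pics/s14b.png',b)
print((proj(c,[D+k*U for k in(-26,0,26)])*1.5).round()); print((proj(c2,[D+k*U for k in(-26,26)])-[180,140])*4)
"
```

```text
clock: 24.95
ee_pos: [506.1, 125.4, 180.9]
ee_rot: [[0.109, 0.994, 0.009], [0.994, -0.109, 0.0], [0.001, 0.009, -1.0]]
ft_force: [-0.2, 0.6, -0.5]
finger_gap: 21.2
gripper_force: 0.0
clock: 25.45
ee_pos: [444.6, 131.7, 235.2]
ee_rot: [[0.109, 0.994, -0.002], [0.994, -0.109, -0.0], [-0.0, -0.002, -1.0]]
ft_force: [0.2, -0.6, -0.5]
finger_gap: 21.2
gripper_force: 0.0
[[490. 310.]
 [493. 267.]
 [496. 222.]]
[[355.00252446 157.32440564]
 [285.35083583 204.75306393]]
```

View pics/w14b.png

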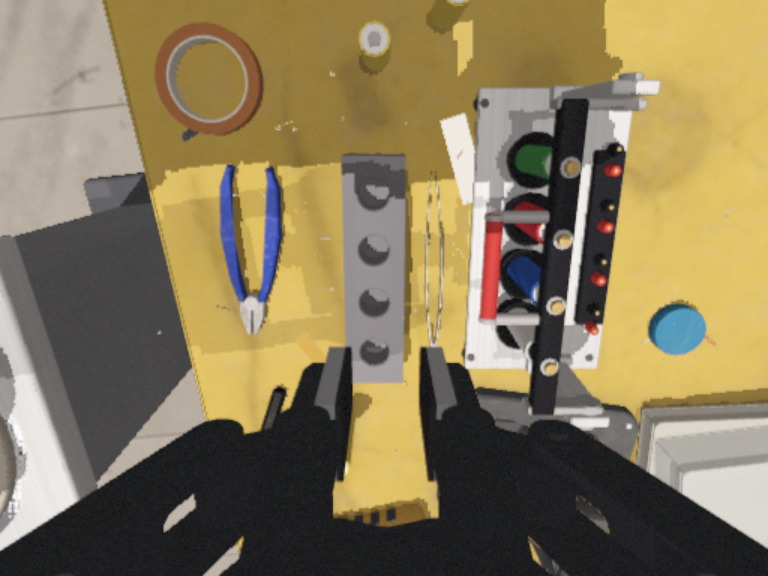

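View pics/s14b.png

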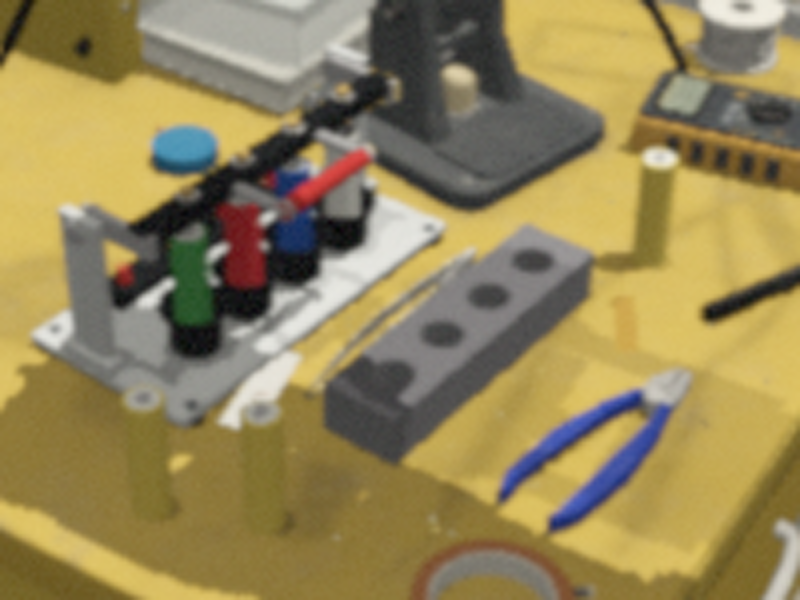

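The wrist view puts the handle's middle at (491,270), against a closed-position prediction of (493,267). In the scene crop its ends are at about (365,155) and (290,210), against (355,157) and (285,205). The bar is down on the four seated cells and the gripper is clear.

```bash
python3 -c "
from h import *
print(env.sign_off())"
```

```text
the job is handed in; nothing more can be done
None
```

I moved all four cells to the fixture in rack order (green, red, blue, white) and closed the contact bar. In the last pictures they looked seated and the bar fully down; I let go and handed in at about 25.5 s, with no verdict shown, and the only notable contact was about 18 N, probably a finger brushing the folded bar at the first release.

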